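# Wedge the spring door of the casting chest and fetch a casting

### The arm

A 6-joint arm with a two-finger parallel gripper is mounted at the origin on the work surface. World frame = base frame: x ahead of the robot, y to its left, z up, the work surface at z = 0. Lengths are in m, angles in rad, forces in N, time in s.
With the tool pointing down it reaches from about 0.25 to 0.8 m from the base axis. Payload 8.5 kg.
Tool frame: the origin (TCP) lies at the very end of the fingers, on their centre line; the grasp point (between the pads) lies 19 mm behind it; z points along the fingers, y is the line along which they close (so a half turn about z gives the same grasp; the last joint's range is limited). The gripper opens to 85 mm and grips with 20 to 120 N. Pads are 22 mm wide; open, the fingers measure 114 mm over their backs; the gripper's body (76 mm by 85 mm) begins 54 mm behind the grasp point. The pads swing forward as they close: fully open they stand 13 mm farther back than shut.
Start: joints at [-1.265, 0.238, -0.013, 1.319, 0, 1.571], TCP at [0.158, -0.501, 0.231] pointing down, gripper open.
Joint ranges: [-2.66, 2.66], [-1.03, 1.9], [-1.14, 1.46], [-1.82, 2.27], [-1.45, 1.34], [-3.14, 3.14]. Speed limits (rad/s): [2.22, 2.22, 2.79, 3.14, 3.14, 3.14].

### API

Orientations are given as a unit quaternion [x, y, z, w].
In Python, from station import env gives the robot as it stands.
- The arm moves only by the tool send_rows, never from a script. Its argument "targets" is a list of rows, each a list of 7 numbers: the shift along the tool's x, y, z scaled (see below), then the turn, a rotation vector about the tool's x, y, z scaled (see below), then the finger opening in mm, from 0 to 85.4. A call has 1 to 10 rows; each row shifts and turns the commanded pose from where the row before left it, along the tool's axes as they then stand; what a row does not reach is not made up. The controller multiplies each number of a shift by 0.03 m and each number of a turn by 6 degrees. A row lasts 1/10 s, in which the tool goes at most 50 mm and 8.59 degrees, less where a joint would pass 70% of its speed; a pose out of reach is approached as far as the arm can. A call with a number of a shift or a turn outside -1 to 1 is refused whole. A call with a gripper value outside its range is refused whole. The fingers move at their own pace and stop on an object; "newtons" is the grip in N (left out, the last holds). Time passes only in rows, so rows that do not move let the fingers close. It gives the time, the measured TCP pose, the force, the opening and the grip force at its end, in the units of the state.
- env.get_state(): the state, without advancing time (a new reading comes with each control period).
- env.grab_frame(name): name is "scene" or "top" or "wrist"; returns a dict with "color" (400x640x3 uint8, red, green, blue), "K" (3x3 intrinsics, pixels), "R" (3x3) and "t" (3): a world point X has camera coordinates R X + t. Camera axes: x right, y down, z forward; pixel columns grow to the right and rows downward; lengths in m; the calibration is good to about 2 mm. A picture is of the moment at which its call begins. There is no depth.
- env.job_done(): hands the job in; it is judged then, once.
The state is a dict: "clock": time; "joints": joint angles; "qd": joint speeds; "effort": joint torques, N m; "eef_pos": TCP position; "tcp_rot": TCP orientation; "wrist_force": force on the tool from outside, world axes, zero at the start; "wrist_torque": the same for the moment, N m; "opening": opening from 0.0 (shut) to 1.0 (fully open); "gripper_force": force on a finger pad.
Only numpy, scipy, OpenCV 4.12 (cv2) and the standard library are available. Lean on these libraries where they do the work, as an engineer would, in place of code of your own. Each camera call takes 0.05 s, during which the arm holds its last target. There are 200 camera calls.

### The job

Slide the chest's spring-closing door open and prop it with the blue wedge: set the wedge flat on the side deck between the two black cleats and the red door post, thin end towards the chest's mouth, and drive it along until it holds the door right back against its stop, firmly but without brute force. Then, with the door standing propped, reach in, take out the yellow casting and lay it flat the same way up in the grey tray. Leave the door wedged fully open and the tray, paint can, file and jar where they are.

Things in the scene. Friction and masses are not known exactly. Their poses are not given: they have to be found in the camera images.
- chest: green steel chest fixed to the bench; origin on the bench top; x is the door's opening direction (roughly away from the robot), y left, z up. In mm in this frame: overall x -170..175, y -224..112; the side deck is the flat strip y -224..-112 with its top at height 108. The door parts slide over it.
- mouth (a point): centre of the chest's mouth (under the door while it is shut), at height 100 mm. The mouth is 150 (x) by 200 (y) mm; the flat inside floor lies 55 mm below it.
- cleat_mid (a point): point on the deck midway between the two black cleats, nominally in line with their faces that look to the chest's +x. Cleats: 28 (y) by 18 (x) mm, 15 tall, centres 36 mm either side of this point in y. They are clamped up to 4 mm either way in x from this point, so where exactly they stand must be felt or seen; they do not move in use.
- door (a joint): sliding door's opening in m: 0 shut, 0.150 fully open on its hard stop. A spring pulls it shut with 3.5 N (shut) to 5 N (open). Aluminium plate, top at height 106 mm, over chest x -155..10 mm when shut, -5..160 when open, with a 14 mm wide rod (to 7 mm above the deck) carrying the red post.
- door_post (a point): centre of the top of the red upright post on the door: diameter 25 mm, top 42 mm above the deck; chest x -122.5 mm when shut, 27.5 when fully open, y -165. Push it in the chest's +x to open the door; it passes between the cleats. At full opening the gap from cleats to post is 32 to 40 mm.
- wedge: loose blue wedge, 160 long, 30 tall, 0.2 to 0.33 kg; origin: centre of underside; y along it to the thin end, z up. Straight long face at x = -18 mm, slanted one at x = 18 - y/6 mm (36 wide mid-length, 23 at thin end). In use its axes are parallel to the chest's, straight face on the cleats, slanted face on the post; sliding it in +y takes 6 to 10 N, rising sharply once tight; friction holds it.
- wedge_grip (a point): centre of the white grip block on top of the wedge, 66 mm above the wedge's underside, over its origin; the block is 24 (x) by 40 (y) mm and spans 30 to 84 mm above the underside
- casting: loose yellow casting, 0.35 to 0.7 kg, on the chest's inside floor under the door; origin under its arm; x from the block head to the ring eye, roughly along the chest's x. Head: x -54..-14 mm, 46 wide, 39 tall. Arm: x -14..43 mm, 22 wide, 26 tall. Ring: centre x 55 mm, outer diameter 51, 14 tall.
- casting_grip (a point): point inside the casting's arm to grip across (22 mm wide), 16 mm above its underside, over its origin
- tray: heavy grey open tray 200 (x) by 160 (y) mm, 25 mm tall, walls and floor 5 mm thick; origin at the centre of its underside
- paint_can: bystander: steel paint can, 72 mm in diameter, 100 mm tall, origin under its centre
- file: bystander: hand file with green handle, about 220 mm long, lying on the bench, origin under its middle, x along it
- jar: bystander: white jar, 60 mm in diameter, 60 mm tall, origin under its centre
Mind the look-alikes: they are no part of the job. Of the things shaped like the wedge, the blue one is meant.

How it is judged:
By the outcome, as a careful person would: the job done as asked, in the order asked, and still so for the second after the job is handed in, with the robot touching nothing.
It also fails if it takes over 72 s, if anything falls off the work surface, if the arm or the gripper's body presses on something with over 40 N, if the wrist force passes 120 N, or if a joint passes its speed limit or range.

## Working session

There is one attempt and no reset: what is moved stays moved. The work goes in short steps, Python scripts to look and compute and a tool call to move; the robot and the scene stay as the last step left them, time stands still between calls to the robot, and variables do not carry over. Pictures are saved under pics/ and viewed, at most 10 in all, crops included, and the job is handed in when it is done.

Besides the shell and the picture viewer there is one more tool, called after ">>>" in YAML: its name, and indented under it one key for each argument. send_rows: Moves the arm, as the interface text tells. Its arguments: {"type":"object","properties":{"targets":{"type":"array","items":{"type":"array","items":{"type":"number"}}},"newtons":{"type":"number"}},"required":["targets"]}

```bash
ls; mkdir -p pics
python3 - <<'E'
from station import env
import cv2,numpy as np,pickle
s=env.get_state();print(s)
d={}
for n in("scene","top"):
    f=env.grab_frame(n);d[n]=f;cv2.imwrite(f"pics/{n}0.png",f["color"][:,:,::-1]);print(n,f["K"],f["R"],f["t"])
pickle.dump(d,open("f0.pkl","wb"))
E
```

```text
pics
{'clock': 0.0, 'joints': array([-1.26500801e+00,  2.38793113e-01, -1.42416150e-02,  1.31920025e+00,
       -8.06993942e-06,  1.57077423e+00]), 'qd': array([ 2.69850491e-04, -7.69296905e-04,  9.22713182e-05,  1.07524183e-03,
        3.76668575e-04,  6.85770815e-04]), 'effort': array([-7.99154168e-04, -5.38780653e+01,  3.46439159e+01,  1.85190293e-02,
       -6.48950299e-05,  2.04922850e-05]), 'eef_pos': array([ 0.15792313, -0.50025589,  0.23067608]), 'tcp_rot': array([ 9.88332502e-01,  1.52310042e-01, -1.13532989e-04, -7.10322633e-04]), 'wrist_force': array([ 0.65802932, -0.21332043,  0.69892755]), 'wrist_torque': array([ 0.0257382 , -0.002794  ,  0.00237922]), 'gripper_force': 0.0, 'opening': 1.0027695395411351}
scene [[403.23647673   0.         315.42860929]
 [  0.         403.23647673 200.03958302]
 [  0.           0.           1.        ]] [[-0.43157283  0.90200404 -0.0115589 ]
 [ 0.76603586  0.35969061 -0.53273984]
 [-0.47637586 -0.23877057 -0.84620013]] [ 0.32040399 -0.29889273  1.51543179]
top [[454.84516187   0.         317.31141818]
 [  0.         454.84516187 198.91925582]
 [  0.           0.           1.        ]] [[ 5.81558895e-02 -9.98307489e-01  2.21452441e-04]
 [-9.75188070e-01 -5.68565402e-02 -2.13952242e-01]
 [ 2.13602716e-01  1.22266251e-02 -9.76844097e-01]] [-0.115877    0.49376216  1.60543101]
```

View pics/top0.png

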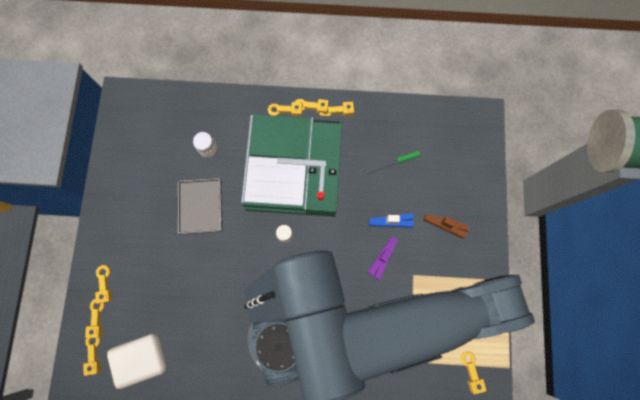

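View pics/scene0.png

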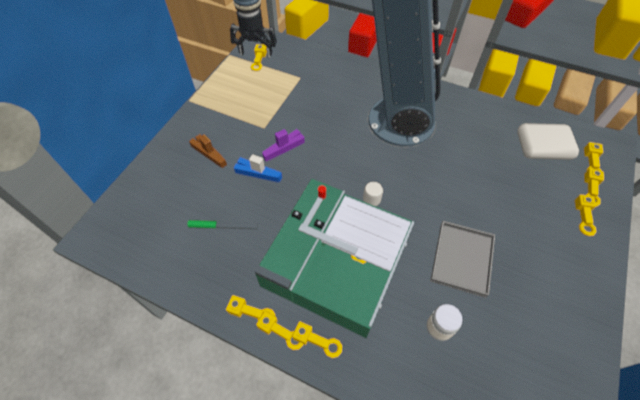

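The top view shows the blue wedge with its white grip at (391,220), the red post at (320,196), the cleats near (312,170) and (332,172), and the tray at (199,206). The jar is at (284,233), the can at (204,143) and the file at (395,162). There are three wedge shapes: blue (391,220), brown (446,225) and purple (383,257). Blue is the one asked for. The yellow chains and the single link lie outside the chest. The casting is the yellow glimpse under the door at scene (358,258). I'll confirm with enlarged crops.

```bash
cat > h.py <<'E'
import numpy as np,cv2,pickle
from scipy.spatial.transform import Rotation as Ro
def ray(f,uv,z):
    uv=np.atleast_2d(np.array(uv,float));K,R,t=map(np.array,(f["K"],f["R"],f["t"]))
    c=-R.T@t; d=(np.c_[uv,np.ones(len(uv))]@np.linalg.inv(K).T)@R
    return c+d*((z-c[2])/d[:,2])[:,None]
def proj(f,X):
    X=np.atleast_2d(X);p=(X@np.array(f["R"]).T+f["t"])@np.array(f["K"]).T;return p[:,:2]/p[:,2:]
def tri(fs,uvs):
    A=[];b=[]
    for f,uv in zip(fs,uvs):
        R,t=np.array(f["R"]),np.array(f["t"]);c=-R.T@t;d=R.T@np.linalg.inv(f["K"])@[*uv,1];d/=np.linalg.norm(d)
        P=np.eye(3)-np.outer(d,d);A.append(P);b.append(P@c)
    return np.linalg.lstsq(np.vstack(A),np.hstack(b),rcond=None)[0]
def hsv(f):return cv2.cvtColor(f["color"],cv2.COLOR_RGB2HSV)
def blobs(m,amin=15):
    n,l,s,c=cv2.connectedComponentsWithStats(m.astype(np.uint8));return [(s[i,4],c[i].round(1),s[i,:4],l==i) for i in range(1,n) if s[i,4]>=amin]
E
python3 - <<'E'
from h import *
d=pickle.load(open("f0.pkl","rb"))
a=d["top"]["color"][105:285,235:475];b=d["scene"]["color"][150:330,170:420]
o=[cv2.resize(x,None,fx=3.2,fy=3.2,interpolation=cv2.INTER_CUBIC)[:,:,::-1] for x in(a,b)]
cv2.imwrite("pics/ct.png",o[0]);cv2.imwrite("pics/cs.png",o[1])
for n in d:
    H=hsv(d[n]);h,s,v=cv2.split(H)
    print(n)
    for nm,m in dict(blue=(h>105)&(h<125)&(s>150)&(v>80),red=((h<6)|(h>174))&(s>150)&(v>100),yel=(h>20)&(h<32)&(s>150)&(v>120),green=(h>60)&(h<90)&(s>120)).items():
        for x in blobs(m):
            if x[1][1]>95 and x[1][1]<335 and x[1][0]>170 and x[1][0]<480:print(nm,x[:3],[r for r in cv2.minAreaRect(np.argwhere(x[3])[:,::-1].astype(np.float32))])
E
```

```text
scene
blue (np.int32(474), array([256.5, 171. ]), array([234, 158,  48,  24], dtype=int32)) [(257.7677307128906, 171.75637817382812), (47.947628021240234, 15.204741477966309), 19.79887580871582]
red (np.int32(81), array([321.8, 191.2]), array([318, 186,   8,  12], dtype=int32)) [(321.5, 191.5), (11.0, 7.0), 90.0]
yel (np.int32(38), array([358.1, 259.5]), array([351, 256,  15,   8], dtype=int32)) [(357.8707275390625, 259.3017272949219), (15.231548309326172, 2.7574355602264404), 23.198591232299805]
yel (np.int32(1701), array([282.9, 327.4]), array([226, 295, 116,  63], dtype=int32)) [(283.60345458984375, 329.7586669921875), (123.03414154052734, 28.756114959716797), 23.198591232299805]
green (np.int32(20), array([330.2, 190.4]), array([328, 187,   6,   8], dtype=int32)) [(330.2692565917969, 190.34616088867188), (5.824352264404297, 5.269651889801025), 33.6900634765625]
green (np.int32(199), array([201.4, 223.7]), array([187, 220,  29,   8], dtype=int32)) [(201.0, 223.5), (7.0, 28.0), 90.0]
green (np.int32(19), array([314.8, 260.5]), array([312, 256,   7,  10], dtype=int32)) [(314.3018798
[... 372 characters left out ...]
 316.4117736816406), (3.395498752593994, 11.156637191772461), 75.96376037597656]
top
blue (np.int32(317), array([393.1, 221.2]), array([369, 214,  44,  13], dtype=int32)) [(390.5, 220.0), (12.0, 43.0), 90.0]
red (np.int32(42), array([320.1, 195.2]), array([317, 192,   7,   8], dtype=int32)) [(320.0, 195.5), (7.0, 6.0), 90.0]
yel (np.int32(631), array([311.9, 107.2]), array([268,  99,  86,  17], dtype=int32)) [(310.42718505859375, 106.56615447998047), (15.55289077758789, 85.00395965576172), 88.93909454345703]
green (np.int32(112), array([408. , 156.3]), array([398, 151,  21,  12], dtype=int32)) [(407.9500427246094, 156.3500213623047), (5.059643268585205, 21.81971549987793), 71.56504821777344]
```

View pics/ct.png

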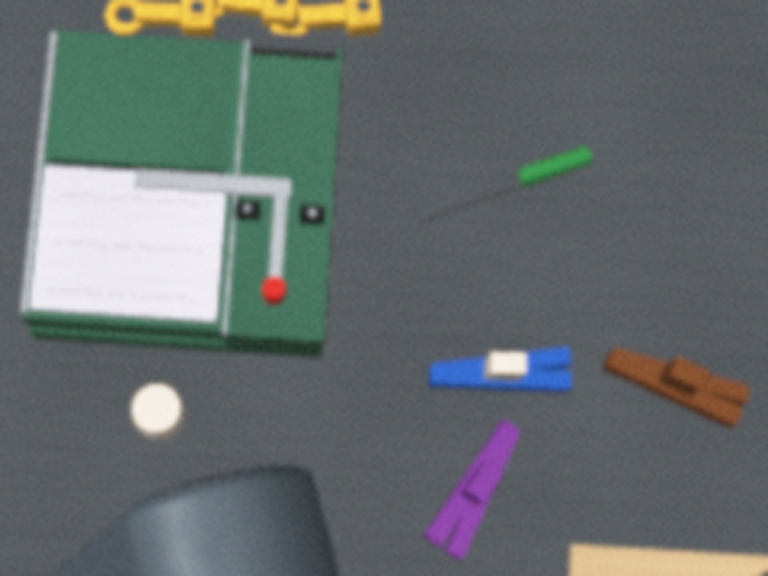

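View pics/cs.png

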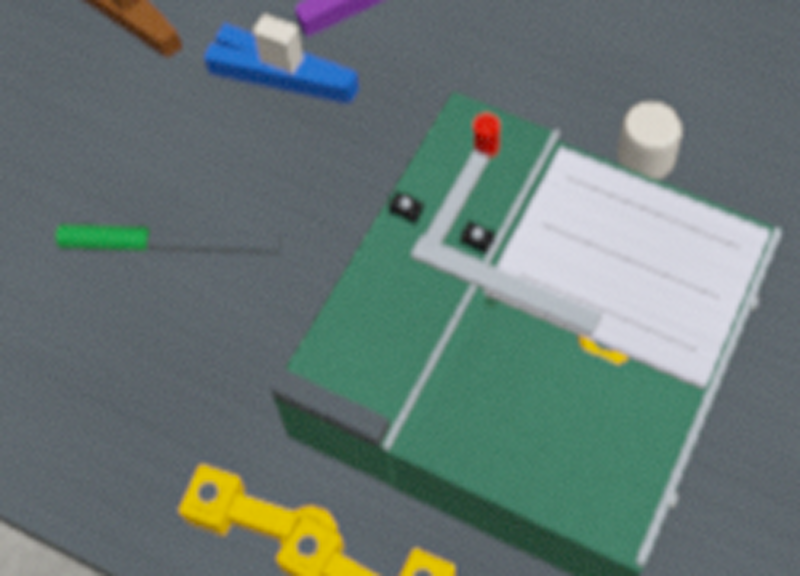

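The crops confirm the target. The blue wedge has a white grip block at top crop (507,363), with its thin end left (+y) and its straight face towards the robot. The red post is at (274,289), the cleats at (248,208) and (312,212), and the yellow ring eye peeks out at scene crop (603,350). Next I'll compute the poses.

Run:
```python
from h import *
d=pickle.load(open("f0.pkl","rb"));T,S=d["top"],d["scene"]
ct=lambda p:np.array(p,float)/3.2+[235,105]-.35; cs=lambda p:np.array(p,float)/3.2+[170,150]-.35
np.set_printoptions(precision=4,suppress=True)
for n,f in d.items():print(n,"cam",-np.array(f["R"]).T@f["t"])
c1=tri((T,S),(ct((248,207)),cs((478,232))));c2=tri((T,S),(ct((312,211)),cs((406,202))))
print("cleats",c1,c2,np.linalg.norm(c1-c2))
ang=lambda v:np.degrees(np.arctan2(v[1],v[0]))
print("chest yaw from cleats",ang(c1-c2)-90)
for a,b,z in[((248,42),(225,332),.108),((54,34),(26,310),.108),((341,52),(322,342),.108),((226,193),(217,321),.106)]:
    P=ray(T,[ct(a),ct(b)],z);print("edge x",P[:,:2],ang(P[0]-P[1]))
for a,b,z in[((560,148),(775,232),.106),((555,132),(387,445),.108),((455,95),(288,370),.108)]:
    P=ray(S,[cs(a),cs(b)],z);print("scene edge",P[:,:2],ang(P[0]-P[1]))
# post
h,s,v=cv2.split(hsv(T));m=((h<8)|(h>172))&(s>120)&(v>80)
print("post top",ray(T,ct((274,287)),.150), ray(S,cs((487,119)),.150),tri((T,S),(ct((274,287)),cs((487,119)))))
# grip block top
print("grip top",tri((T,S),(ct((508,362)),cs((280,27)))),ray(T,ct((508,362)),.084),ray(S,cs((281,27)),.084))
B=(h>100)&(h<128)&(s>130)
m=[x for x in blobs(B,100) if 360<x[1][0]<420 and 205<x[1][1]<235][0][3]
ys=[];
for u in range(371,412):
    c=np.where(m[:,u])[0];ys.append((u,c.min(),c.max()))
ys=np.array(ys);lo=ys[:,[0,2]]+[0,.5]
up=ys[:,[0,1]]-[0,.5]
print("lower edge z0",ang(np.diff(ray(T,lo,.0)[[-1,0]],axis=0)[0]), ray(T,lo[[0,-1]],0.)[:,:2]);l=np.polyfit(lo[:,0],lo[:,1],1);print(l)
P=ray(T,[(370,np.polyval(l,370)),(412,np.polyval(l,412))],0.);print("straight yaw",ang(P[0]-P[1])-90,P[:,:2])
print(ys[::5])
# tray
for z in(.025,):
    g=[(178,180),(221,178.5),(221,231),(178,234)];P=ray(T,g,z);print("tray",P[:,:2],P.mean(0))
print("casting ring scene at z .059",ray(S,cs((603,352)),.059))
print("jar",ray(T,ct((157,408)),.06),"can",ray(T,(203,138),.1))
```

```text
scene cam [1.0892 0.1803 1.1268]
top cam [ 0.1453 -0.1072  1.6739]
cleats [ 0.5889 -0.0621  0.1266] [ 0.5886 -0.1333  0.1267] 0.07122693315914243
chest yaw from cleats -0.29948865561949845
edge x [[ 0.7908 -0.051 ]
 [ 0.4512 -0.0464]] -0.7852547276579062
edge x [[0.7876 0.1718]
 [0.4631 0.1737]] -0.33716019214598175
edge x [[ 0.7848 -0.158 ]
 [ 0.4463 -0.1531]] -0.8320328494335871
edge x [[ 0.6102 -0.0373]
 [ 0.4634 -0.0367]] -0.20805791027942713
scene edge [[ 0.4638 -0.0345]
 [ 0.4643  0.1764]] -90.1207927073911
scene edge [[ 0.4505 -0.0455]
 [ 0.7914 -0.0475]] 179.66557027886765
scene edge [[ 0.4522 -0.1498]
 [ 0.7687 -0.1539]] 179.25086191105336
post top [[ 0.4952 -0.0974  0.15  ]] [[ 0.4902 -0.098   0.15  ]] [ 0.4938 -0.0969  0.1556]
grip top [ 0.4389 -0.3581  0.0865] [[ 0.4404 -0.3607  0.084 ]] [[ 0.4363 -0.356   0.084 ]]
lower edge z0 91.88758346755037 [[ 0.4219 -0.2916]
 [ 0.4268 -0.4402]]
[  0.0348 212.4861]
straight yaw 1.3171249612464067 [[ 0.4222 -0.2878]
 [ 0.4258 -0.4439]]
[[371 218 225]
 [376 218 225]
 [381 217 225]
 [386 224 225]
 [391 224 226]
 [396 224 226]
 [401 215 226]
 [406 214 226]
 [411 213 226]]
tray [[0.5479 0.4385]
 [0.5631 0.2783]
 [0.3656 0.2578]
 [0.3455 0.4133]] [0.4555 0.347  0.025 ]
casting ring scene at z .059 [[0.6178 0.0764 0.059 ]]
jar [[0.3698 0.0258 0.06  ]] can [[0.6924 0.3421 0.1   ]]
```

>>> send_rows:
  targets:
    - [0,0,0,0,0,-1,60]
    - [0,0,0,0,0,-1,60]
    - [0,0,0,0,0,-1,60]
    - [0,0,0,0,0,-1,60]
    - [0,0,0,0,0,-1,60]
    - [0,0,0,0,0,-1,60]
    - [0,0,0,0,0,-1,60]
    - [0,0,0,0,0,-1,60]
    - [0,0,0,0,0,-1,60]
    - [0,0,0,0,0,-1,60]
  newtons: 60

```text
clock: 1.1
eef_pos: [0.158, -0.5004, 0.2309]
tcp_rot: [0.778, 0.628, 0.0, -0.0]
wrist_force: [0.1, 0.3, -0.3]
opening: 0.7
gripper_force: 0.0
```

>>> send_rows:
  targets:
    - [0,0,0,0,0,-1,60]
    - [0,0,0,0,0,-1,60]
    - [0,0,0,0,0,-0.3,60]
    - [0.5,0.9,0,0,0,0,60]
    - [0.5,1,0,0,0,0,60]
    - [0.5,1,0,0,0,0,60]
    - [0.5,1,0,0,0,0,60]
    - [0.5,1,0,0,0,0,60]
    - [0.5,1,0,0,0,0,60]
    - [0.5,1,0,0,0,0,60]

```text
clock: 2.1
eef_pos: [0.3636, -0.3899, 0.231]
tcp_rot: [0.699, 0.715, 0.0, -0.0]
wrist_force: [-0.3, -0.5, -0.3]
opening: 0.701
gripper_force: 0.0
```

```bash
cat >> h.py <<'E'
def to(st,tgt,yaw=None):
    "needed shift in row units (tool axes), yaw turn in units (tool z)"
    R=Ro.from_quat(st["tcp_rot"]).as_matrix();y=np.degrees(np.arctan2(R[1,0],R[0,0]))
    print("pos",np.round(st["eef_pos"],4),"yaw %.2f tilt %s F %s open %.1f g %.1f t %.1f"%(y,np.round(R[:2,2],4),np.round(st["wrist_force"],1),st["opening"]*85.4,st["gripper_force"],st["clock"]))
    print("shift units",np.round(R.T@(np.array(tgt)-st["eef_pos"])/.03,3),"turn",None if yaw is None else round((y-yaw)/6,3))
E
python3 - <<'E'
from h import *; from station import env
to(env.get_state(),[.439,-.359,.050],91.3)
E
```

```text
pos [ 0.3636 -0.3899  0.231 ] yaw 91.32 tilt [-0.0005  0.0005] F [-0.3 -0.5 -0.3] open 59.9 g 0.0 t 2.1
shift units [0.969 2.54  6.033] turn 0.003
```

>>> send_rows:
  targets:
    - [0.3,0.85,0.9,0,0,0,60]
    - [0.3,0.85,0.9,0,0,0,60]
    - [0.37,0.84,0.9,0,0,0,60]
    - [0,0,0,0,0,0,60]
    - [0,0,0,0,0,0,60]

```text
clock: 2.6
eef_pos: [0.4379, -0.3594, 0.1496]
tcp_rot: [0.698, 0.716, -0.0, -0.001]
wrist_force: [-1.1, -0.1, -0.2]
opening: 0.703
gripper_force: 0.0
```

Run:
```python
from h import *; from station import env
f=env.grab_frame("wrist");to(env.get_state(),[.439,-.359,.050],91.3)
im=f["color"].copy()
for z,c in((.084,(255,0,0)),):
    for x in(-.012,.012):
        for y in(-.02,.02):
            p=proj(f,[.439+x,-.359+y,z])[0];cv2.circle(im,tuple(int(round(q)) for q in p),4,c,1)
cv2.imwrite("pics/w1.png",im[:,:,::-1]);pickle.dump(f,open("w1.pkl","wb"))
```

```text
pos [ 0.4378 -0.3601  0.1505] yaw 91.34 tilt [-0.0006  0.0002] F [-0.5 -0.6  0.6] open 60.4 g 0.0 t 2.6
shift units [0.034 0.044 3.35 ] turn 0.007
```

View pics/w1.png

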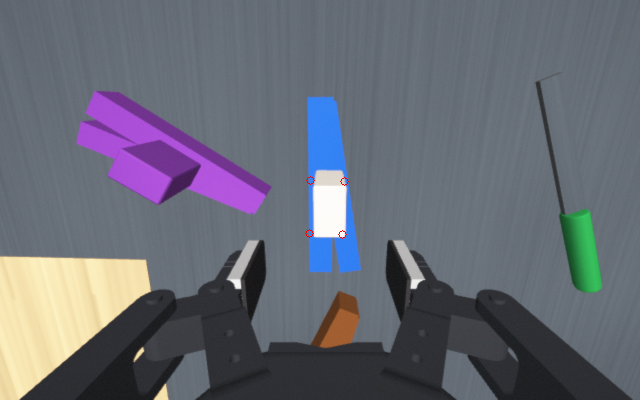

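The wrist view shows the block top at about (314..346, 185..237), roughly 2 mm further in x and 2.5 mm lower in y than assumed. The corrected grip is (0.441, -0.3615).

>>> send_rows:
  targets:
    - [-0.05,0.1,0.6,0,0,0,60]
    - [0,0,0.9,0,0,0,60]
    - [0,0,0.9,0,0,0,60]
    - [0,0,0.95,0,0,0,60]
    - [0,0,0,0,0,0,60]
    - [0,0,0,0,0,0,10]
    - [0,0,0,0,0,0,10]
    - [0,0,0,0,0,0,10]
    - [0,0,0,0,0,0,10]
    - [0,0,0,0,0,0,10]
  newtons: 70

```text
clock: 3.65
eef_pos: [0.4419, -0.3624, 0.0519]
tcp_rot: [0.699, 0.715, -0.0, 0.002]
wrist_force: [-2.1, -1.2, 8.5]
opening: 0.274
gripper_force: 68.7
```

Run:
```python
from h import *; from station import env
to(env.get_state(),[.441,-.3615,.050],90)
```

```text
pos [ 0.4419 -0.3624  0.0519] yaw 91.32 tilt [ 0.0023 -0.0024] F [-2.1 -1.2  8.5] open 23.4 g 68.7 t 3.6
shift units [ 0.032 -0.03   0.062] turn 0.219
```

>>> send_rows:
  targets:
    - [0,0,-0.6,0,0,0,10]
    - [0,0,-0.95,0,0,0.3,10]
    - [0,0,-0.95,0,0,0,10]
    - [0,0,-0.95,0,0,0,10]
    - [0,0,-0.95,0,0,0,10]
    - [0.5,0.1,0,0,0,0,10]
    - [1,0.1,0,0,0,0,10]
    - [1,0.1,0,0,0,0,10]
    - [1,0,0,0,0,0,10]
    - [1,0,0,0,0,0,10]

```text
clock: 4.65
eef_pos: [0.4508, -0.2247, 0.1814]
tcp_rot: [0.71, 0.704, 0.0, -0.0]
wrist_force: [1.2, 0.4, -1.5]
opening: 0.264
gripper_force: 69.1
```

>>> send_rows:
  targets:
    - [1,0,0,0,0,0,10]
    - [1,0,0,0,0,0,10]
    - [0.5,0,0,0,0,0,10]
    - [0,0,0,0,0,0,10]
    - [0,0,0,0,0,0,10]
    - [0,0,0,0,0,0,10]

```text
clock: 5.25
eef_pos: [0.452, -0.1522, 0.1817]
tcp_rot: [0.71, 0.704, -0.0, 0.0]
wrist_force: [0.6, -0.8, -2.2]
opening: 0.268
gripper_force: 69.1
```

Run:
```python
from h import *; from station import env
f={n:env.grab_frame(n) for n in("scene","top","wrist")};to(env.get_state(),[.450,-.153,.183],89.55)
pickle.dump(f,open("f2.pkl","wb"))
a=f["scene"]["color"][130:280,220:420];b=f["wrist"]["color"]
a=cv2.resize(a,(533,400),interpolation=cv2.INTER_CUBIC)
cv2.imwrite("pics/m2.png",cv2.resize(np.hstack([a,b]),(800,273),interpolation=cv2.INTER_AREA)[:,:,::-1])
```

```text
pos [ 0.4518 -0.1523  0.1817] yaw 89.45 tilt [-0.0002  0.    ] F [ 0.3  0.6 -1.7] open 23.3 g 69.1 t 5.4
shift units [-0.024 -0.061 -0.044] turn -0.017
```

View pics/m2.png

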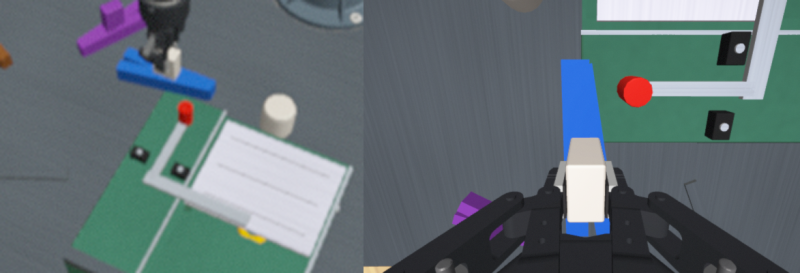

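The wedge hangs clear in front of the post, with its thin end over the deck beside the red post. Now I'll push the door open.

>>> send_rows:
  targets:
    - [0,0.5,0,0,0,0,10]
    - [0,0.5,0,0,0,0,10]
    - [0,0.6,0,0,0,0,10]
    - [0,0.6,0,0,0,0,10]
    - [0,0.6,0,0,0,0,10]
    - [0,0.6,0,0,0,0,10]
    - [0,0.6,0,0,0,0,10]
    - [0,0.6,0,0,0,0,10]
    - [0,0.3,0,0,0,0,10]
    - [0,0,0,0,0,0,10]

```text
clock: 6.4
eef_pos: [0.5989, -0.1536, 0.181]
tcp_rot: [0.71, 0.704, -0.001, -0.0]
wrist_force: [-4.2, -3.5, -0.6]
opening: 0.272
gripper_force: 69.9
```

>>> send_rows:
  targets:
    - [0,0.2,0,0,0,0,10]
    - [0,0.1,0,0,0,0,10]
    - [0,0,0,0,0,0,10]

```text
clock: 6.7
eef_pos: [0.6066, -0.1535, 0.1811]
tcp_rot: [0.71, 0.704, -0.001, -0.001]
wrist_force: [-4.7, -2.9, -4.3]
opening: 0.273
gripper_force: 69.5
```

Run:
```python
from h import *; from station import env
f=env.grab_frame("wrist");to(env.get_state(),[.622,-.153,.181],89.55)
pickle.dump(f,open("w3.pkl","wb"));cv2.imwrite("pics/w3.png",f["color"][:,:,::-1])
```

```text
pos [ 0.6065 -0.1535  0.1812] yaw 89.48 tilt [-0.0024 -0.0004] F [-4.7 -2.7 -4.1] open 23.5 g 69.5 t 6.8
shift units [0.02  0.518 0.005] turn -0.011
```

View pics/w3.png

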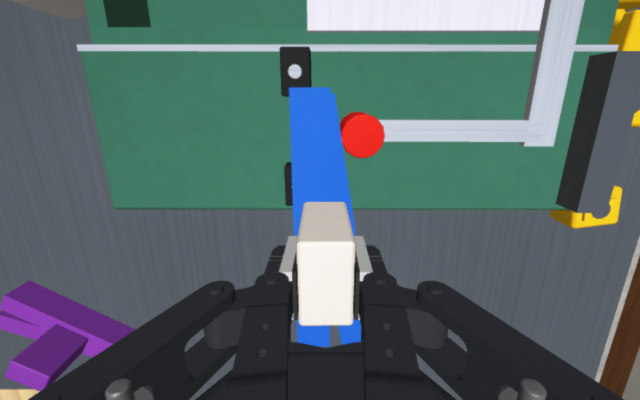

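The door is following, with the post at (362,135) against the slanted face. The wedge is still above the cleats at (295,70) and (290,183). I'll push on to the stop.

>>> send_rows:
  targets:
    - [0,0.2,0,0,0,0,10]
    - [0,0.1,0,0,0,0,10]
    - [0,0,0,0,0,0,10]

```text
clock: 7.05
eef_pos: [0.6157, -0.1534, 0.1813]
tcp_rot: [0.71, 0.704, -0.001, -0.001]
wrist_force: [-5.1, -2.3, -3.7]
opening: 0.27
gripper_force: 69.6
```

>>> send_rows:
  targets:
    - [0,0.1,0,0,0,0,10]
    - [0,0.1,0,0,0,0,10]
    - [0,0,0,0,0,0,10]

```text
clock: 7.35
eef_pos: [0.6218, -0.1534, 0.1813]
tcp_rot: [0.71, 0.704, -0.001, -0.001]
wrist_force: [-5.5, -3.7, -2.9]
opening: 0.264
gripper_force: 69.5
```

>>> send_rows:
  targets:
    - [0,0.07,0,0,0,0,10]
    - [0,0,0,0,0,0,10]

```text
clock: 7.55
eef_pos: [0.6237, -0.1534, 0.1813]
tcp_rot: [0.71, 0.704, -0.001, -0.001]
wrist_force: [-4.3, -3.5, -4.7]
opening: 0.273
gripper_force: 69.5
```

>>> send_rows:
  targets:
    - [0,0.07,0,0,0,0,10]
    - [0,0,0,0,0,0,10]

```text
clock: 7.75
eef_pos: [0.6246, -0.1535, 0.1813]
tcp_rot: [0.71, 0.704, -0.002, -0.001]
wrist_force: [-9.0, -2.9, -1.3]
opening: 0.275
gripper_force: 70.2
```

>>> send_rows:
  targets:
    - [0,-0.03,0.25,0,0,0,10]
    - [0,0,0.25,0,0,0,10]
    - [0,0,0.1,0,0,0,10]
    - [0,0,0,0,0,0,10]

```text
clock: 8.15
eef_pos: [0.6242, -0.153, 0.1633]
tcp_rot: [0.71, 0.704, -0.001, -0.001]
wrist_force: [-6.2, -1.4, -3.1]
opening: 0.27
gripper_force: 69.8
```

>>> send_rows:
  targets:
    - [0,0,0.05,0,0,0,10]
    - [0,0,0.05,0,0,0,10]
    - [0,0,0,0,0,0,10]

```text
clock: 8.45
eef_pos: [0.6242, -0.1531, 0.1609]
tcp_rot: [0.71, 0.704, -0.001, -0.001]
wrist_force: [-8.4, -1.4, 0.5]
opening: 0.268
gripper_force: 70.5
```

>>> send_rows:
  targets:
    - [0,0,0.05,0,0,0,10]
    - [0,0,0,0,0,0,10]

```text
clock: 8.65
eef_pos: [0.6243, -0.153, 0.1599]
tcp_rot: [0.71, 0.704, -0.001, -0.001]
wrist_force: [-10.4, -2.1, 5.4]
opening: 0.271
gripper_force: 70.9
```

Run:
```python
from h import *; from station import env
f=env.grab_frame("wrist");g=env.grab_frame("scene");to(env.get_state(),[.616,-.153,.160],89.55)
a=cv2.resize(g["color"][150:290,250:420],(486,400),interpolation=cv2.INTER_CUBIC)
cv2.imwrite("pics/m4.png",cv2.resize(np.hstack([a,f["color"]]),(800,284),interpolation=cv2.INTER_AREA)[:,:,::-1])
```

```text
pos [ 0.6243 -0.153   0.16  ] yaw 89.51 tilt [-0.0019  0.0003] F [-10.   -1.3   5.3] open 22.9 g 70.9 t 8.8
shift units [-0.001 -0.276 -0.001] turn -0.006
```

View pics/m4.png

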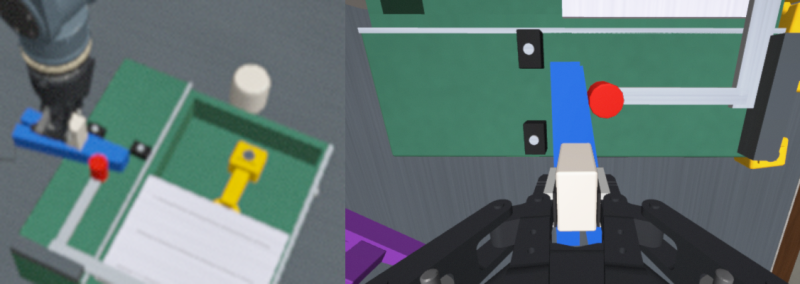

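The wedge is on the deck between the cleats and the post, and the door is open with the casting visible. Next I'll ease it back onto the cleats.

>>> send_rows:
  targets:
    - [0,-0.1,-0.02,0,0,0,10]
    - [0,-0.08,0,0,0,0,10]
    - [0,0,0,0,0,0,10]

```text
clock: 9.05
eef_pos: [0.6197, -0.1529, 0.16]
tcp_rot: [0.71, 0.704, -0.0, -0.0]
wrist_force: [-5.0, -0.5, 0.4]
opening: 0.269
gripper_force: 70.1
```

>>> send_rows:
  targets:
    - [0,-0.05,0,0,0,0,10]
    - [0,0,0,0,0,0,10]

```text
clock: 9.25
eef_pos: [0.6187, -0.1529, 0.16]
tcp_rot: [0.71, 0.704, -0.0, -0.0]
wrist_force: [-5.0, -0.7, 0.3]
opening: 0.271
gripper_force: 70.1
```

>>> send_rows:
  targets:
    - [0,-0.05,0,0,0,0,10]
    - [0,0,0,0,0,0,10]

```text
clock: 9.45
eef_pos: [0.6174, -0.1529, 0.16]
tcp_rot: [0.71, 0.704, -0.0, -0.0]
wrist_force: [-5.1, -0.7, 1.2]
opening: 0.274
gripper_force: 70.2
```

>>> send_rows:
  targets:
    - [0,-0.05,0,0,0,0,10]
    - [0,0,0,0,0,0,10]

```text
clock: 9.65
eef_pos: [0.6159, -0.1529, 0.16]
tcp_rot: [0.71, 0.704, -0.0, -0.0]
wrist_force: [-4.9, -0.1, 0.2]
opening: 0.272
gripper_force: 70.2
```

>>> send_rows:
  targets:
    - [0,-0.05,0,0,0,0,10]
    - [0,0,0,0,0,0,10]

```text
clock: 9.85
eef_pos: [0.6155, -0.1529, 0.1601]
tcp_rot: [0.71, 0.704, 0.001, 0.001]
wrist_force: [-0.4, 0.1, -2.2]
opening: 0.268
gripper_force: 69.8
```

>>> send_rows:
  targets:
    - [0,-0.03,0,0,0,0,10]
    - [0,0,0,0,0,0,10]

```text
clock: 10.05
eef_pos: [0.6152, -0.1529, 0.1601]
tcp_rot: [0.71, 0.704, 0.001, 0.001]
wrist_force: [5.0, -0.3, -4.0]
opening: 0.277
gripper_force: 69.7
```

>>> send_rows:
  targets:
    - [0.1,0.03,0,0,0,0,10]
    - [0.15,0,0,0,0,0,10]
    - [0.15,0,0,0,0,0,10]
    - [0,0,0,0,0,0,10]

```text
clock: 10.45
eef_pos: [0.6155, -0.1425, 0.1606]
tcp_rot: [0.71, 0.704, -0.001, 0.002]
wrist_force: [1.6, -7.6, -0.7]
opening: 0.269
gripper_force: 70.3
```

>>> send_rows:
  targets:
    - [0.15,0,0,0,0,0,10]
    - [0.15,0,0,0,0,0,10]
    - [0.15,0,0,0,0,0,10]
    - [0,0,0,0,0,0,10]

```text
clock: 10.85
eef_pos: [0.6156, -0.129, 0.1606]
tcp_rot: [0.71, 0.704, -0.001, 0.002]
wrist_force: [1.1, -6.9, 0.3]
opening: 0.269
gripper_force: 70.3
```

>>> send_rows:
  targets:
    - [0.15,0,0,0,0,0,10]
    - [0.15,0,0,0,0,0,10]
    - [0,0,0,0,0,0,10]

```text
clock: 11.15
eef_pos: [0.6157, -0.12, 0.1606]
tcp_rot: [0.71, 0.704, -0.001, 0.002]
wrist_force: [1.7, -8.0, -0.4]
opening: 0.271
gripper_force: 70.3
```

Sliding takes about 7–8 N, which matches the description. I'll carry on gently until tight, expected near y = -0.101.

>>> send_rows:
  targets:
    - [0.15,0,0,0,0,0,10]
    - [0.15,0,0,0,0,0,10]
    - [0,0,0,0,0,0,10]

```text
clock: 11.45
eef_pos: [0.6158, -0.111, 0.1605]
tcp_rot: [0.71, 0.704, -0.001, 0.002]
wrist_force: [2.5, -6.9, -1.0]
opening: 0.268
gripper_force: 70.2
```

>>> send_rows:
  targets:
    - [0.1,0,0,0,0,0,10]
    - [0.1,0,0,0,0,0,10]
    - [0,0,0,0,0,0,10]

```text
clock: 11.75
eef_pos: [0.6159, -0.1052, 0.1605]
tcp_rot: [0.71, 0.704, -0.001, 0.002]
wrist_force: [2.9, -8.6, -1.4]
opening: 0.274
gripper_force: 70.2
```

>>> send_rows:
  targets:
    - [0.07,0,0,0,0,0,10]
    - [0,0,0,0,0,0,10]

```text
clock: 11.95
eef_pos: [0.6159, -0.1033, 0.1605]
tcp_rot: [0.71, 0.704, -0.001, 0.002]
wrist_force: [2.5, -7.8, -1.8]
opening: 0.272
gripper_force: 70.2
```

>>> send_rows:
  targets:
    - [0.07,0,0,0,0,0,10]
    - [0,0,0,0,0,0,10]

```text
clock: 12.15
eef_pos: [0.6158, -0.1019, 0.1606]
tcp_rot: [0.711, 0.703, -0.001, 0.002]
wrist_force: [1.6, -12.0, -0.8]
opening: 0.268
gripper_force: 70.2
```

>>> send_rows:
  targets:
    - [0.07,0,0,0,0,0,10]
    - [0,0,0,0,0,0,10]

```text
clock: 12.35
eef_pos: [0.6158, -0.1012, 0.1608]
tcp_rot: [0.711, 0.703, -0.002, 0.003]
wrist_force: [1.5, -18.2, 1.3]
opening: 0.271
gripper_force: 70.5
```

>>> send_rows:
  targets:
    - [0.05,0,0,0,0,0,10]
    - [0,0,0,0,0,0,10]

```text
clock: 12.55
eef_pos: [0.6157, -0.1009, 0.161]
tcp_rot: [0.711, 0.703, -0.003, 0.004]
wrist_force: [0.0, -22.8, 1.4]
opening: 0.271
gripper_force: 70.6
```

Firm at 23 N, and the resistance rose sharply. I'll release the wedge and go up.

>>> send_rows:
  targets:
    - [0,0,0,0,0,0,45]
    - [0,0,0,0,0,0,45]
    - [0,0,0,0,0,0,45]
    - [0,0,-0.3,0,0,0,45]
    - [0,0,-0.9,0,0,0,45]
    - [0,0,-0.9,0,0,0,45]
    - [0,0,-0.9,0,0,0,45]
    - [0,0,-0.9,0,0,0,45]
    - [0,0,-0.5,0,0,0,45]
    - [0,0,0,0,0,0,45]

```text
clock: 13.55
eef_pos: [0.6162, -0.0954, 0.2948]
tcp_rot: [0.71, 0.704, 0.001, 0.002]
wrist_force: [1.2, 0.9, 0.5]
opening: 0.528
gripper_force: 0.0
```

Run:
```python
from h import *; from station import env
f={n:env.grab_frame(n) for n in("scene","top")};to(env.get_state(),[.55,.07,.29],0)
pickle.dump(f,open("f5.pkl","wb"))
a=cv2.resize(f["scene"]["color"][150:330,260:420],(490,550),interpolation=cv2.INTER_CUBIC)
cv2.imwrite("pics/m5.png",a[:,:,::-1])
# castings yellow in chest
for n in f:
    h,s,v=cv2.split(hsv(f[n]));Y=(h>18)&(h<34)&(s>130)&(v>90)
    for b in blobs(Y,20):
        if 240<b[1][0]<420 and 110<b[1][1]<290: print(n,b[:3],cv2.minAreaRect(np.argwhere(b[3])[:,::-1].astype(np.float32)))
    R=((h<8)|(h>172))&(s>120)&(v>80)
    for b in blobs(R,20):
        if 240<b[1][0]<420 and 110<b[1][1]<290: print(n,"red",b[:3])
```

```text
pos [ 0.6153 -0.0954  0.2918] yaw 89.54 tilt [0.0002 0.0001] F [-0.   0.3  0.1] open 44.7 g 0.0 t 13.7
shift units [ 5.494 -2.219  0.061] turn 14.924
scene (np.int32(391), array([368.7, 234.9]), array([356, 220,  26,  34], dtype=int32)) ((368.0603942871094, 236.52586364746094), (16.807226181030273, 32.43269729614258), 23.198589324951172)
scene red (np.int32(91), array([298.2, 232.5]), array([294, 227,   9,  13], dtype=int32))
```

View pics/m5.png

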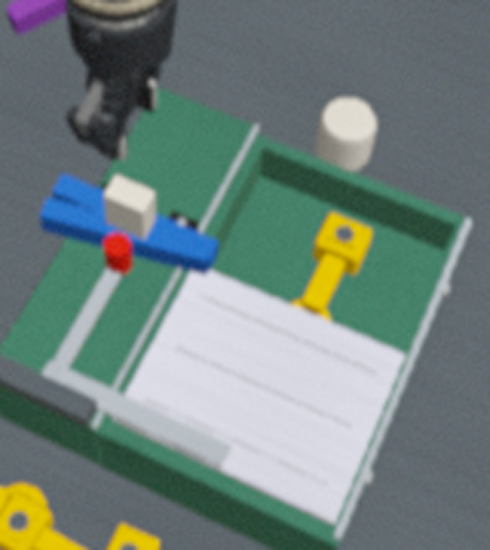

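The wedge holds the door open with the post at (117,252). The casting's head is at (344,235), its arm points to +x, and its ring is under the door's edge. I'll go over the mouth and look with the wrist camera.

>>> send_rows:
  targets:
    - [0.7,-0.4,0,0,0,0,60]
    - [0.95,-0.5,0,0,0,0,60]
    - [0.95,-0.5,0,0,0,0,60]
    - [0.95,-0.5,0,0,0,0,60]
    - [0.95,-0.5,0,0,0,0,60]
    - [0.9,-0.4,0,0,0,0,60]
    - [0,0,0,0,0,1,60]
    - [0,0,0,0,0,1,60]
    - [0,0,0,0,0,1,60]
    - [0,0,0,0,0,1,60]

```text
clock: 14.65
eef_pos: [0.5319, 0.0673, 0.2906]
tcp_rot: [0.842, 0.54, -0.001, -0.001]
wrist_force: [0.2, -0.7, -0.7]
opening: 0.698
gripper_force: 0.0
```

>>> send_rows:
  targets:
    - [0,0,0,0,0,1,60]
    - [0,0,0,0,0,1,60]
    - [0,0,0,0,0,1,60]
    - [0,0,0,0,0,1,60]
    - [0,0,0,0,0,1,60]
    - [0,0,0,0,0,1,60]
    - [0,0,0,0,0,1,60]
    - [0,0,0,0,0,1,60]
    - [0,0,0,0,0,1,60]
    - [0,0,0,0,0,1,60]

```text
clock: 15.65
eef_pos: [0.5327, 0.0599, 0.2905]
tcp_rot: [0.999, 0.054, -0.001, -0.003]
wrist_force: [-0.1, 0.3, 0.6]
opening: 0.701
gripper_force: 0.0
```

>>> send_rows:
  targets:
    - [0,0,0,0,0,1,60]
    - [0,0,0,0,0,0,60]
    - [0,0,0,0,0,0,60]

```text
clock: 15.95
eef_pos: [0.5341, 0.0317, 0.2909]
tcp_rot: [1.0, 0.022, -0.002, -0.014]
wrist_force: [-0.0, 0.2, 0.9]
opening: 0.702
gripper_force: 0.0
```

Run:
```python
from h import *; from station import env
f=env.grab_frame("wrist");s=env.get_state();to(s,[.53,.07,.29],-.5);print(s["joints"].round(2))
pickle.dump(f,open("w6.pkl","wb"));cv2.imwrite("pics/w6.png",f["color"][:,:,::-1])
h,S,v=cv2.split(hsv(f));Y=(h>18)&(h<34)&(S>130)&(v>90)
for b in blobs(Y,100):print(b[:3],cv2.minAreaRect(np.argwhere(b[3])[:,::-1].astype(np.float32)))
```

```text
pos [0.5342 0.0321 0.2911] yaw 2.56 tilt [-0.0039  0.0284] F [-0.5  0.5  0. ] open 60.2 g 0.0 t 16.0
shift units [-0.083 -1.266  0.073] turn 0.51
[0.04 0.25 0.15 1.48 0.03 3.14]
(np.int32(2827), array([296.7, 148.4]), array([275,  92,  46, 107], dtype=int32)) ((297.3753356933594, 145.18023681640625), (41.28095245361328, 105.56029510498047), 2.6630005836486816)
```

View pics/w6.png

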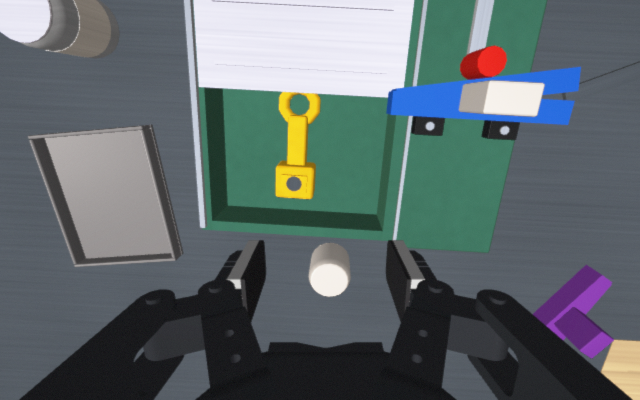

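The wrist view shows the whole casting: head hole at (294,184), arm at (297,140), ring at (299,105), and the door edge just above the ring. The tray is on the left. Joint 6 is at its limit here, so I'll use the half-turned grasp (yaw 180°).

Run:
```python
from h import *
f=pickle.load(open("w6.pkl","rb"));np.set_printoptions(precision=4,suppress=True)
h,S,v=cv2.split(hsv(f));Y=(h>18)&(h<34)&(S>130)&(v>90)
m=max(blobs(Y,100),key=lambda b:b[0])[3]
for r in range(90,202,6):
    c=np.where(m[r])[0]
    if len(c):print(r,c.min(),c.max(),end=" | ")
print()
arm=[];
for r in range(126,158,2):
    c=np.where(m[r])[0];arm.append(((c.min()+c.max())/2,r))
P=ray(f,arm,.071);k=np.polyfit(P[:,0],P[:,1],1);print("arm axis yaw",np.degrees(np.arctan(k[0])),P[[0,-1]])
print("hole z.084",ray(f,(293.5,184),.084),"ring .059",ray(f,(299,105),.059))
print("ring far",ray(f,[(299,91),(299,119)],.059)[:,:2])
print("head near top/back",ray(f,[(294,199),(294,163)],.084)[:,:2])
print("door edge",ray(f,[(199,88),(390,98)],.106)[:,:2])
print("near rim inner",ray(f,[(207,230),(383,240)],.108)[:,:2], "outer",ray(f,[(200,228)],.108))
print("near wall bottom",ray(f,[(228,206),(383,216)],.045)[:,:2])
print("post",ray(f,(487,62),.150)[:,:2])
print("tray top corners",ray(f,[(32,136),(151,126),(180,260),(74,266)],.025)[:,:2])
```

```text
96 279 318 | 102 279 320 | 108 279 319 | 114 281 318 | 120 285 313 | 126 288 307 | 132 288 307 | 138 288 307 | 144 288 306 | 150 287 306 | 156 287 306 | 162 280 310 | 168 276 315 | 174 276 314 | 180 276 314 | 186 275 314 | 192 275 313 | 198 297 311 | 
arm axis yaw -1.6271716457827123 [[0.5784 0.0713 0.071 ]
 [0.5435 0.0719 0.071 ]]
hole z.084 [[0.5125 0.0734 0.084 ]] ring .059 [[0.6015 0.0713 0.059 ]]
ring far [[0.617  0.0716]
 [0.5856 0.071 ]]
head near top/back [[0.494  0.0725]
 [0.5376 0.0731]]
door edge [[ 0.6145  0.1681]
 [ 0.6134 -0.0255]]
near rim inner [[ 0.4588  0.1699]
 [ 0.4579 -0.0335]] outer [[0.4609 0.1779 0.108 ]]
near wall bottom [[ 0.4665  0.166 ]
 [ 0.4637 -0.0423]]
post [[ 0.645  -0.0957]]
tray top corners [[0.5447 0.4341]
 [0.5655 0.2699]
 [0.3689 0.2501]
 [0.3486 0.4156]]
```

>>> send_rows:
  targets:
    - [0,0,0,0,0,-1,60]
    - [0,0,0,0,0,-1,60]
    - [0,0,0,0,0,-1,60]
    - [0,0,0,0,0,-1,60]
    - [0,0,0,0,0,-1,60]
    - [0,0,0,0,0,-1,60]
    - [0,0,0,0,0,-1,60]
    - [0,0,0,0,0,-1,60]
    - [0,0,0,0,0,-1,60]
    - [0,0,0,0,0,-1,60]

```text
clock: 17.0
eef_pos: [0.5343, 0.033, 0.2915]
tcp_rot: [0.853, 0.522, 0.006, -0.013]
wrist_force: [0.2, 0.7, 0.3]
opening: 0.707
gripper_force: 0.0
```

>>> send_rows:
  targets:
    - [0,0,0,0,0,-1,60]
    - [0,0,0,0,0,-1,60]
    - [0,0,0,0,0,-1,60]
    - [0,0,0,0,0,-1,60]
    - [0,0,0,0,0,-1,60]
    - [0,0,0,0,0,-1,60]
    - [0,0,0,0,0,-1,60]
    - [0,0,0,0,0,-1,60]
    - [0,0,0,0,0,-1,60]
    - [0,0,0,0,0,-1,60]

```text
clock: 18.0
eef_pos: [0.5344, 0.033, 0.2915]
tcp_rot: [0.478, 0.878, 0.012, -0.008]
wrist_force: [0.9, 0.7, -0.2]
opening: 0.702
gripper_force: 0.0
```

>>> send_rows:
  targets:
    - [0,0,0,0,0,-1,60]
    - [0,0,0,0,0,-1,60]
    - [0,0,0,0,0,-1,60]
    - [0,0,0,0,0,-1,60]
    - [0,0,0,0,0,-1,60]
    - [0,0,0,0,0,-1,60]
    - [0,0,0,0,0,-1,60]
    - [0,0,0,0,0,-1,60]
    - [0,0,0,0,0,-0.5,60]
    - [0,0,0,0,0,0,60]

```text
clock: 19.0
eef_pos: [0.5344, 0.0329, 0.2916]
tcp_rot: [0.055, 0.998, 0.014, -0.002]
wrist_force: [0.4, -0.4, -0.3]
opening: 0.706
gripper_force: 0.0
```

Run:
```python
from h import *; from station import env
s=env.get_state();to(s,[.53,.07,.29],179.5);print(s["joints"].round(2),Ro.from_quat(s["tcp_rot"]).as_matrix().round(4))
```

```text
pos [0.5344 0.0329 0.2916] yaw 173.68 tilt [-0.003   0.0285] F [ 0.4 -0.4 -0.3] open 60.3 g 0.0 t 19.0
shift units [0.282 1.211 0.088] turn -0.969
[0.05 0.25 0.15 1.48 0.03 0.16] [[-0.9939  0.1101 -0.003 ]
 [ 0.11    0.9935  0.0285]
 [ 0.0061  0.028  -0.9996]]
```

>>> send_rows:
  targets:
    - [0,0,0,0.27,-0.06,-0.82,60]
    - [0,0,0,0,0,0,60]
    - [0,0,0,0,0,0,60]

```text
clock: 19.3
eef_pos: [0.5345, 0.0327, 0.2918]
tcp_rot: [0.014, 1.0, 0.0, 0.001]
wrist_force: [0.3, -0.1, -0.2]
opening: 0.706
gripper_force: 0.0
```

Run:
```python
from h import *; from station import env
s=env.get_state();to(s,[.547,.0722,.050],178.6);print(Ro.from_quat(s["tcp_rot"]).as_matrix().round(4))
```

```text
pos [0.5345 0.0327 0.2918] yaw 178.36 tilt [0.0016 0.0005] F [ 0.3 -0.1 -0.2] open 60.3 g 0.0 t 19.3
shift units [-0.367  1.324  8.061] turn -0.041
[[-9.996e-01  2.870e-02  1.600e-03]
 [ 2.870e-02  9.996e-01  5.000e-04]
 [-1.600e-03  5.000e-04 -1.000e+00]]
```

>>> send_rows:
  targets:
    - [-0.18,0.66,0.6,0,0,0,60]
    - [-0.18,0.66,0.9,0,0,0,60]
    - [0,0,0.9,0,0,0,60]
    - [0,0,0.9,0,0,0,60]
    - [0,0,0.7,0,0,0,60]
    - [0,0,0,0,0,0,60]
    - [0,0,0,0,0,0,60]

```text
clock: 20.0
eef_pos: [0.5467, 0.0714, 0.1723]
tcp_rot: [0.014, 1.0, 0.0, 0.001]
wrist_force: [0.2, -0.3, 0.1]
opening: 0.703
gripper_force: 0.0
```

Run:
```python
from h import *; from station import env
f=env.grab_frame("wrist");s=env.get_state();to(s,[.547,.0722,.050],178.6)
h,S,v=cv2.split(hsv(f));Y=((h>18)&(h<34)&(S>130)&(v>70))
b=max(blobs(Y,100),key=lambda b:b[0]);m=b[3];print(b[:3])
R=[]
for r in range(b[2][1],b[2][1]+b[2][3],8):
    c=np.where(m[r])[0];P=ray(f,[(c.min()-.5,r),(c.max()+.5,r)],.071);print(r,c.min(),c.max(),P[:,:2].mean(0).round(4),round(np.linalg.norm(P[0]-P[1])*1000,1))
cv2.imwrite("pics/w7.png",f["color"][:,:,::-1])
```

```text
pos [0.5472 0.0714 0.173 ] yaw 178.41 tilt [0.003  0.0002] F [-0.3  0.3  0.4] open 60.3 g 0.0 t 20.1
shift units [0.02  0.024 4.1  ] turn -0.032
(np.int32(5590), array([328.2, 190.6]), array([298, 126,  61, 145], dtype=int32))
126 306 351 [0.4922 0.0745] 35.6
134 298 358 [0.4982 0.074 ] 47.5
142 298 358 [0.5044 0.0738] 47.9
150 299 357 [0.5107 0.0736] 46.7
158 299 357 [0.5171 0.0735] 47.0
166 299 357 [0.5236 0.0733] 47.4
174 300 357 [0.5302 0.0736] 46.9
182 315 341 [0.5369 0.073 ] 22.0
190 315 341 [0.5436 0.0728] 22.2
198 316 341 [0.5505 0.0731] 21.5
206 316 341 [0.5576 0.0729] 21.7
214 316 341 [0.5647 0.0727] 21.9
222 316 341 [0.5719 0.0725] 22.1
230 308 349 [0.5793 0.0724] 35.9
238 303 354 [0.5867 0.0722] 44.9
246 303 354 [0.5943 0.072 ] 45.2
254 304 353 [0.602  0.0718] 43.8
262 310 347 [0.6099 0.0716] 33.6
270 329 329 [0.6179 0.0719] 0.9
```

>>> send_rows:
  targets:
    - [0,0.05,0.6,0,0,0,60]
    - [0,0,0.9,0,0,0,60]
    - [0,0,0.9,0,0,0,60]
    - [0,0,0.9,0,0,0,60]
    - [0,0,0.5,0,0,0,60]
    - [0,0,0.3,0,0,0,60]
    - [0,0,0,0,0,0,60]

```text
clock: 20.75
eef_pos: [0.5472, 0.0729, 0.049]
tcp_rot: [0.014, 1.0, -0.0, 0.001]
wrist_force: [0.1, -1.6, 0.4]
opening: 0.704
gripper_force: 0.0
```

>>> send_rows:
  targets:
    - [0,0,0,0,0,0,10]
    - [0,0,0,0,0,0,10]
    - [0,0,0,0,0,0,10]
    - [0,0,0,0,0,0,10]
    - [0,0,0,0,0,0,10]
    - [0,0,0,0,0,0,10]
  newtons: 70

```text
clock: 21.35
eef_pos: [0.5478, 0.0733, 0.0503]
tcp_rot: [0.013, 1.0, 0.0, 0.002]
wrist_force: [-0.8, 0.7, 6.2]
opening: 0.239
gripper_force: 69.7
```

>>> send_rows:
  targets:
    - [0,0,-0.2,0,0,0,10]
    - [0,0,-0.2,0,0,0,10]
    - [0,0,0,0,0,0,10]
    - [0.2,0,0,0,0,0,10]
    - [0.2,0,0,0,0,0,10]
    - [0.2,0,0,0,0,0,10]
    - [0.1,0,0,0,0,0,10]
    - [0,0,0,0,0,0,10]

```text
clock: 22.15
eef_pos: [0.5252, 0.0734, 0.0609]
tcp_rot: [0.013, 1.0, -0.0, 0.001]
wrist_force: [0.3, 0.8, -6.8]
opening: 0.241
gripper_force: 69.1
```

Run:
```python
from h import *; from station import env
f=env.grab_frame("wrist");g=env.grab_frame("scene");to(env.get_state(),[.5265,.0733,.25],178.6)
a=cv2.resize(g["color"][150:320,260:430],(400,400),interpolation=cv2.INTER_CUBIC)
cv2.imwrite("pics/m8.png",cv2.resize(np.hstack([a,f["color"]]),(800,308),interpolation=cv2.INTER_AREA)[:,:,::-1])
```

```text
pos [0.5261 0.0735 0.061 ] yaw 178.48 tilt [ 0.0023 -0.0001] F [ 0.8  0.7 -6.3] open 20.5 g 69.1 t 22.2
shift units [-2.9e-02 -6.0e-03 -6.3e+00] turn -0.02
```

View pics/m8.png

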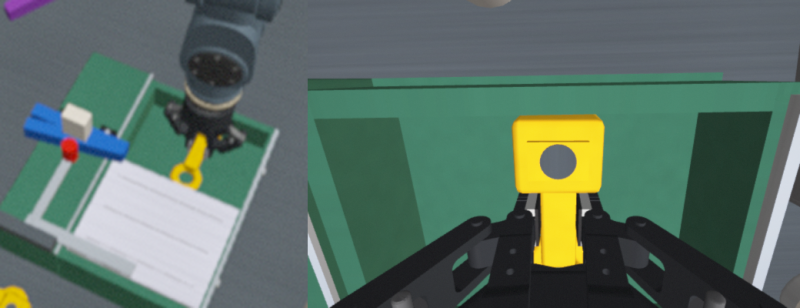

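The casting is held level, with its ring now clear of the door edge in the scene view (187,178). I've now viewed 11 pictures against the limit of 10, so all further checks will be numeric. Lifting it out.

>>> send_rows:
  targets:
    - [0,0,-0.3,0,0,0,10]
    - [0,0,-0.4,0,0,0,10]
    - [0,0,-0.4,0,0,0,10]
    - [0,0,-0.4,0,0,0,10]

```text
clock: 22.65
eef_pos: [0.5263, 0.0735, 0.1075]
tcp_rot: [0.013, 1.0, 0.0, 0.001]
wrist_force: [0.3, 0.2, -7.1]
opening: 0.243
gripper_force: 69.0
```

>>> send_rows:
  targets:
    - [0,0,-0.6,0,0,0,10]
    - [0,0,-0.9,0,0,0,10]
    - [0,0,-0.9,0,0,0,10]
    - [0,0,-0.9,0,0,0,10]
    - [0,0,0,0,0,0,10]

```text
clock: 23.15
eef_pos: [0.5277, 0.0737, 0.2092]
tcp_rot: [0.013, 1.0, 0.0, 0.004]
wrist_force: [-0.0, 1.1, -7.0]
opening: 0.243
gripper_force: 69.3
```

Run:
```python
from h import *; from station import env
d=pickle.load(open("f0.pkl","rb"));np.set_printoptions(precision=4,suppress=True)
def tray(f,z=.025,lo=(170,170,230,240)):
    h,s,v=cv2.split(hsv(f));m=(s<45)&(v>95)&(v<190)
    u0,v0,u1,v1=lo;M=np.zeros_like(m);M[v0:v1,u0:u1]=m[v0:v1,u0:u1]
    M=cv2.morphologyEx(M.astype(np.uint8),cv2.MORPH_CLOSE,np.ones((5,5)))
    b=max(blobs(M,50),key=lambda b:b[0]);c,_=cv2.findContours(b[3].astype(np.uint8),0,1);c=max(c,key=cv2.contourArea)
    q=cv2.approxPolyDP(c,.06*cv2.arcLength(c,True),True)[:,0];print(b[0],b[2],q.tolist());P=ray(f,q,z);print(P[:,:2],P.mean(0))
tray(d["top"]);tray(d["scene"],lo=(425,215,505,300))
print(env.get_state()["joints"])
```

```text
4195 [170 170  60  70] [[170, 170], [170, 239], [229, 239], [229, 170]]
[[0.5848 0.4733]
 [0.3255 0.4401]
 [0.338  0.2257]
 [0.5978 0.2517]] [0.4616 0.3477 0.025 ]
6800 [425 215  80  85] [[425, 215], [425, 299], [504, 299], [504, 215]]
[[0.3726 0.2053]
 [0.6331 0.2867]
 [0.5393 0.4847]
 [0.2675 0.4287]] [0.4531 0.3513 0.025 ]
[ 0.139   0.2529 -0.0505  1.2584 -0.0004  0.1657]
```

>>> send_rows:
  targets:
    - [0,0,0,0,0,-0.6,10]
    - [0,0,0,0,0,-0.6,10]
    - [0,0.5,0,0,0,0,10]
    - [0.25,0.9,0,0,0,0,10]
    - [0.25,0.9,0,0,0,0,10]
    - [0.25,0.9,0,0,0,0,10]
    - [0.25,0.9,0,0,0,0,10]
    - [0.25,0.9,0,0,0,0,10]
    - [0.25,0.9,0,0,0,0,10]
    - [0.25,0.9,0,0,0,0,10]

```text
clock: 24.15
eef_pos: [0.4521, 0.2728, 0.2039]
tcp_rot: [-0.049, 0.999, -0.0, 0.0]
wrist_force: [-0.4, -0.3, -5.8]
opening: 0.237
gripper_force: 69.4
```

>>> send_rows:
  targets:
    - [0,0.9,0.5,0,0,0,10]
    - [0,0.9,0.5,0,0,0,10]
    - [0,0,0,0,0,0,10]
    - [0,0,0,0,0,0,10]

```text
clock: 24.55
eef_pos: [0.4469, 0.3255, 0.1735]
tcp_rot: [-0.05, 0.999, -0.001, -0.0]
wrist_force: [-0.6, -0.8, -6.8]
opening: 0.241
gripper_force: 70.0
```

Run:
```python
from h import *; from station import env
f=env.grab_frame("scene");g=env.grab_frame("top");s=env.get_state();to(s,[.443,.3437,.015],185.8);print(s["joints"].round(2))
w=env.grab_frame("wrist");h,S,v=cv2.split(hsv(w))
g=w["color"];
# tray corner estimate in wrist: rows of S,V along columns for numeric check
for name,p in(("top",[( .456+x*np.cos(.101)-y*np.sin(.101), .345+x*np.sin(.101)+y*np.cos(.101),.025) for x in(-.1,.1) for y in(-.08,.08)]),):print(proj(w,p).round(0).tolist())
d=pickle.load(open("f0.pkl","rb"));
for n in("top","scene"):
    q=proj(d[n],p);print(n,q.round(1).tolist())
    c=q.mean(0)
    G=cv2.cvtColor(d[n]["color"],cv2.COLOR_RGB2GRAY)
    for a,b in((0,1),(1,3),(3,2),(2,0)):
        m=(q[a]+q[b])/2;u=(m-c)/np.linalg.norm(m-c)
        print([int(G[int(round(y)),int(round(x))]) for x,y in (m+u*k for k in range(-6,7))])
```

```text
pos [0.4477 0.3248 0.1746] yaw -174.36 tilt [ 0.0016 -0.0005] F [-0.   0.3 -5.9] open 20.6 g 70.0 t 24.6
shift units [0.103 0.647 5.32 ] turn -60.026
[ 0.63  0.31 -0.06  1.2  -0.    0.53]
[[258.0, 82.0], [438.0, 81.0], [270.0, 279.0], [419.0, 279.0]]
top [[221.6, 231.3], [177.8, 233.2], [221.8, 178.4], [179.0, 180.2]]
[148, 147, 148, 145, 140, 130, 112, 94, 91, 90, 91, 94, 95]
[144, 145, 148, 138, 114, 97, 124, 107, 90, 92, 90, 91, 89]
[147, 145, 143, 129, 107, 114, 127, 101, 94, 94, 95, 94, 93]
[146, 145, 147, 142, 129, 91, 88, 93, 95, 93, 94, 92, 95]
scene [[441.3, 218.9], [493.7, 234.1], [428.5, 276.0], [485.3, 294.1]]
[141, 108, 85, 94, 122, 126, 107, 107, 100, 98, 100, 100, 98]
[143, 143, 146, 140, 120, 85, 101, 101, 137, 109, 96, 98, 94]
[143, 144, 145, 142, 139, 138, 128, 101, 84, 87, 92, 98, 100]
[144, 142, 140, 141, 103, 89, 98, 100, 104, 105, 103, 104, 101]
```

The predicted tray edges match both views within about 2 px. Lowering.

>>> send_rows:
  targets:
    - [0.1,0.65,0,0,0,0,10]
    - [0,0,0.6,0,0,0,10]
    - [0,0,0.9,0,0,0,10]
    - [0,0,0.9,0,0,0,10]
    - [0,0,0.9,0,0,0,10]
    - [0,0,0.9,0,0,0,10]
    - [0,0,0.5,0,0,0,10]
    - [0,0,0.3,0,0,0,10]
    - [0,0,0.2,0,0,0,10]
    - [0,0,0,0,0,0,10]

```text
clock: 25.7
eef_pos: [0.4436, 0.3439, 0.0187]
tcp_rot: [-0.049, 0.999, -0.0, 0.001]
wrist_force: [-0.5, -0.8, -5.9]
opening: 0.236
gripper_force: 70.2
```

>>> send_rows:
  targets:
    - [0,0,0.08,0,0,0,10]
    - [0,0,0,0,0,0,10]

```text
clock: 25.9
eef_pos: [0.4437, 0.3444, 0.0169]
tcp_rot: [-0.049, 0.999, 0.0, 0.001]
wrist_force: [-1.0, -0.9, -7.2]
opening: 0.236
gripper_force: 70.3
```

>>> send_rows:
  targets:
    - [0,0,0.08,0,0,0,10]
    - [0,0,0,0,0,0,10]

```text
clock: 26.1
eef_pos: [0.4434, 0.3441, 0.014]
tcp_rot: [-0.05, 0.999, -0.0, 0.001]
wrist_force: [-0.6, 0.7, -6.0]
opening: 0.241
gripper_force: 70.3
```

>>> send_rows:
  targets:
    - [0,0,0.08,0,0,0,10]
    - [0,0,0,0,0,0,10]

```text
clock: 26.3
eef_pos: [0.4432, 0.344, 0.0113]
tcp_rot: [-0.05, 0.999, -0.0, 0.001]
wrist_force: [-0.2, 0.4, -6.4]
opening: 0.236
gripper_force: 70.3
```

>>> send_rows:
  targets:
    - [0,0,0.04,0,0,0,10]
    - [0,0,0,0,0,0,10]

```text
clock: 26.5
eef_pos: [0.4434, 0.3441, 0.0104]
tcp_rot: [-0.05, 0.999, -0.0, 0.001]
wrist_force: [-0.7, -0.3, -4.7]
opening: 0.239
gripper_force: 70.5
```

>>> send_rows:
  targets:
    - [0,0,0.04,0,0,0,10]
    - [0,0,0,0,0,0,10]

```text
clock: 26.7
eef_pos: [0.4434, 0.3441, 0.0103]
tcp_rot: [-0.049, 0.999, 0.0, 0.001]
wrist_force: [-3.8, -4.2, 9.4]
opening: 0.238
gripper_force: 72.5
```

>>> send_rows:
  targets:
    - [0,0,0,0,0,0,35]
    - [0,0,0,0,0,0,50]
    - [0,0,0,0,0,0,50]
    - [0,0,0,0,0,0,50]
    - [0,0,-0.3,0,0,0,50]
    - [0,0,-0.9,0,0,0,50]
    - [0,0,-0.9,0,0,0,50]
    - [0,0,-0.9,0,0,0,50]
    - [0,0,-0.9,0,0,0,50]
    - [0,0,-0.9,0,0,0,50]

```text
clock: 27.7
eef_pos: [0.443, 0.3441, 0.155]
tcp_rot: [-0.05, 0.999, 0.0, 0.001]
wrist_force: [0.7, 0.3, 0.0]
opening: 0.584
gripper_force: 0.0
```

>>> send_rows:
  targets:
    - [0,0,-0.9,0,0,0,50]
    - [0,0,-0.9,0,0,0,50]
    - [0.9,0,0,0,0,0,50]
    - [0.9,0,0,0,0,0,50]
    - [0.9,0,0,0,0,0,50]
    - [0,0,0,0,0,0,50]
    - [0,0,0,0,0,0,50]

```text
clock: 28.4
eef_pos: [0.3624, 0.3364, 0.2078]
tcp_rot: [-0.05, 0.999, 0.0, 0.002]
wrist_force: [0.8, -0.5, 0.9]
opening: 0.585
gripper_force: 0.0
```

Run:
```python
from h import *; from station import env
S=env.grab_frame("scene");T=env.grab_frame("top");s=env.get_state();to(s,[.4,.3,.2]);d=pickle.load(open("f0.pkl","rb"));f5=pickle.load(open("f5.pkl","rb"))["scene"]
h,sa,v=cv2.split(hsv(S));Y=(h>18)&(h<34)&(sa>130)&(v>90)
for b in blobs(Y,50):
    if 420<b[1][0]<510 and 200<b[1][1]<310:
        print(b[:3]);r=cv2.minAreaRect(np.argwhere(b[3])[:,::-1].astype(np.float32));print("casting corners z.02",ray(S,cv2.boxPoints(r),.02)[:,:2].round(3).tolist())
print("tray corners predicted px",proj(S,[(.456+x*.995-y*.101,.345+x*.101+y*.995,.025) for x in(-.1,.1) for y in(-.08,.08)]).round().tolist())
for n,F in(("f5",f5),("now",S)):
    h,sa,v=cv2.split(hsv(F))
    for nm,m in(("red",((h<8)|(h>172))&(sa>120)&(v>80)),("blue",(h>105)&(h<125)&(sa>150)&(v>80))):
        print(n,nm,[b[:3] for b in blobs(m,60) if 230<b[1][0]<420 and 140<b[1][1]<290])
# unchanged bystanders: diff
for n,F,bx in(("scene",S,dict(jar=(360,180,388,208),can=(425,300,466,345),file=(183,215,262,235),trayedge=(428,215,440,300))),("top",T,dict(can=(190,128,220,160),file=(362,145,425,178),tray=(174,174,226,238)))):
    for k,(a,b,c,e) in bx.items():print(n,k,np.abs(F["color"][b:e,a:c].astype(int)-d[n]["color"][b:e,a:c]).mean().round(1))
```

```text
pos [0.3632 0.3364 0.2074] yaw -174.33 tilt [0.0027 0.0004] F [-0.3 -0.2 -1. ] open 49.9 g 0.0 t 28.5
shift units [-1.102 -1.329  0.248] turn None
(np.int32(520), array([462.6, 253.1]), array([451, 232,  24,  45], dtype=int32))
casting corners z.02 [[0.53, 0.329], [0.382, 0.316], [0.372, 0.365], [0.52, 0.376]]
tray corners predicted px [[441.0, 219.0], [494.0, 234.0], [429.0, 276.0], [485.0, 294.0]]
f5 red [(np.int32(91), array([298.2, 232.5]), array([294, 227,   9,  13], dtype=int32))]
f5 blue [(np.int32(317), array([284.1, 218.5]), array([273, 207,  24,  23], dtype=int32)), (np.int32(260), array([317.5, 230.1]), array([304, 222,  27,  16], dtype=int32))]
now red [(np.int32(89), array([298.3, 232.6]), array([294, 227,   9,  13], dtype=int32))]
now blue [(np.int32(330), array([284.1, 218.4]), array([273, 207,  24,  22], dtype=int32)), (np.int32(266), array([317.5, 230. ]), array([304, 221,  27,  17], dtype=int32))]
scene jar 10.0
scene can 2.0
scene file 2.2
scene trayedge 2.1
top can 3.9
top file 3.5
top tray 20.4
```

Run:
```python
from h import *; from station import env
S=env.grab_frame("scene");d=pickle.load(open("f0.pkl","rb"))["scene"]
for F in(d,S):
    h,s,v=cv2.split(hsv(F));print([b[:3] for b in blobs((s<60)&(v>150),60) if 355<b[1][0]<392 and 175<b[1][1]<212], ray(F,[(h.shape[1]*0+322,191)],.15)[0].round(3))
print("post now",ray(S,(298.3,229.5),.15).round(4),"post shut same way",ray(d,(321.8,188.3),.15).round(4))
env.job_done()
```

```text
[(np.int32(288), array([374.2, 191.6]), array([365, 182,  18,  23], dtype=int32))] [ 0.503 -0.091  0.15 ]
[(np.int32(293), array([374.2, 191.7]), array([365, 182,  18,  24], dtype=int32))] [ 0.503 -0.091  0.15 ]
post now [[ 0.6452 -0.0966  0.15  ]] post shut same way [[ 0.4949 -0.0959  0.15  ]]
the job is handed in; nothing more can be done
```

Job handed in at about 29 s: the door is wedged fully open (post moved 150 mm, wedge driven to 23 N), the casting lies flat in the tray, and the tray, can, file and jar show no sign of having moved; I viewed 11 pictures, one over the limit of 10.

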